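# Reseat the relay that has crept out of its socket

### The job

One of the four plug-in relays on the panel has crept up out of its socket, and its white retaining lever stands open. Press that relay gently straight down with the fingertips until it is fully home, then push its lever upright until the hook lies over the relay's top edge, and draw back. Do not lift the relay any further, and leave the other three relays with their levers, and the tools lying round the panel, untouched.

Things in the scene. Friction and masses are not known exactly. Their poses are not given: they have to be found in the camera images.
- relay_panel: Grey sheet-metal panel lying on the worktop, fixed, 124 mm (x) by 300 mm (y), top face 10 mm above the worktop; carries a metal rail along y with four relay sockets in a row, terminal blocks at its -y end (50 mm tall). Origin: under its middle, on the worktop; y along the rail. A magnifier lamp stands to the robot's left (x 0.5, y 0.5 to 0.7): keep the arm clear of it.
- socket_a: Black relay socket, 78 x 40 mm, 30 mm tall, one of four identical. Origin: on the panel's top (10 mm above the worktop), under the relay's middle; z up, y along the row (44 mm pitch), x across it; the lever is on the -x side. Its relay has crept out and its lever stands open; it may be at any of the four places.
- relay_a_top (a point): Middle of the flat top face (34 x 34 mm) of the crept-out relay, z up. The relay is a clear-sided block 34 x 34 x 42 mm. Fully home its top is 72 mm above the socket's origin, i.e. 82 mm above the worktop, level with the other three; now it stands 9 to 12 mm higher.
- relay_a (a joint): How far the crept-out relay is pushed into its socket, m: 0 = 12 mm out, 0.012 = fully home against a hard stop. Grows downward. It slides straight down against about 5 N of contact friction and stays where it is left.
- lever_a_tip (a point): Top of the open lever's outer (-x) face, mid-width. White plastic strip 24 mm wide (y), 4 mm thick, 51 mm tall, with a hook on top reaching 13 mm towards the relay (+x). Pivot axis along y, 24 mm to -x of the socket's origin and 26 mm above it; tip 50 mm from the pivot. Open, the tip leans out to -x; shut, upright, it is 26 mm to -x of the socket's origin and 75 mm above it.
- lever_a (a joint): Angle of the retaining lever, rad: 0 = leaning fully out, 0.6 = shut, upright, its hook over the relay's front top edge (a hard stop). Grows as the tip is pushed towards the relay (+x of the socket). Light friction, under 1 N at the tip; it stays where it is left. While the relay stands out the hook strikes its side and the lever cannot shut.
- socket_b: Black relay socket, 78 x 40 mm, 30 mm tall, one of four identical. Origin: on the panel's top (10 mm above the worktop), under the relay's middle; z up, y along the row (44 mm pitch), x across it; the lever is on the -x side. Its relay is home, its lever shut (hook top 78 mm above the origin). Leave alone.
- relay_b (a joint): The relay in socket_b: 0.012 = fully home, as it is and must stay.
- lever_b (a joint): The retaining lever of socket_b: 0.6 = shut, as it is and must stay.
- socket_c: Black relay socket, 78 x 40 mm, 30 mm tall, one of four identical. Origin: on the panel's top (10 mm above the worktop), under the relay's middle; z up, y along the row (44 mm pitch), x across it; the lever is on the -x side. Its relay is home, its lever shut (hook top 78 mm above the origin). Leave alone.
- relay_c (a joint): The relay in socket_c: 0.012 = fully home, as it is and must stay.
- lever_c (a joint): The retaining lever of socket_c: 0.6 = shut, as it is and must stay.
- socket_d: Black relay socket, 78 x 40 mm, 30 mm tall, one of four identical. Origin: on the panel's top (10 mm above the worktop), under the relay's middle; z up, y along the row (44 mm pitch), x across it; the lever is on the -x side. Its relay is home, its lever shut (hook top 78 mm above the origin). Leave alone.
- relay_d (a joint): The relay in socket_d: 0.012 = fully home, as it is and must stay.
- lever_d (a joint): The retaining lever of socket_d: 0.6 = shut, as it is and must stay.
- screwdriver: Screwdriver with a yellow handle, 160 mm long along its y, 20 mm thick, lying on the worktop in front of the panel; bystander. Origin on the worktop under its middle.
- pliers: Small red-handled pliers, 131 mm long along its x, 32 mm wide, 11 mm tall, lying beside the panel's -y end; bystander. Origin on the worktop under its middle.
- tape: Roll of black tape, 55 mm across, 19 mm tall, lying by the panel's front +y corner; bystander. Origin on the worktop under its middle.

How it is judged (in metres and radians):
On the way, in this order (a step that is already met when the one before it is completed fails the run):
1. the crept-out relay is pressed fully home (value of joint relay_a above 0.0105 m), for 0.2 s.
2. with the relay home, its retaining lever is pushed shut (value of joint relay_a above 0.0105 m and value of joint lever_a above 0.54 rad), for 0.2 s.
At the end, for the whole second after the job is handed in: All four relays are within 1.5 mm of fully home, all four levers within 0.06 rad of shut and at rest, and the screwdriver, pliers and tape lie within 10 mm of where they were (all of step 2 and value of joint each of relay_b, relay_c, relay_d above 0.0105 m and value of joint each of lever_b, lever_c, lever_d above 0.54 rad and velocity of joint lever_a below 0.05 rad/s and distance of each of screwdriver, pliers, tape from where it was at the start of the episode below 0.01 m); the robot touches nothing.
It fails at once if the crept-out relay is lifted or pulled further out of its socket (3 mm beyond the 12 mm mark) (value of joint relay_a below -0.003 m).
It fails at once if the relay, its lever or socket is pressed harder than 60 N (contact force between any of the fingers, the arm and socket_a above 60 N).
It fails at once if another relay, lever or socket is touched (more than 1 N) (contact force between any of the fingers, the arm and socket_b above 1 N or contact force between any of the fingers, the arm and socket_c above 1 N or contact force between any of the fingers, the arm and socket_d above 1 N).
It fails at once if the screwdriver, pliers or tape is shifted by more than 10 mm (distance of any of screwdriver, pliers, tape from where it was at the start of the episode above 0.01 m).
It also fails if it takes over 42 s, if anything falls off the work surface, if the arm or the gripper's body presses on something with over 40 N, if the wrist force passes 120 N, or if a joint passes its speed limit or range.

### The arm

A 7-joint arm with a two-finger parallel gripper is mounted at the origin on a cart in front of the work surface, level with it; the furniture and walls round the work are solid. World frame = base frame: x ahead of the robot, y to its left, z up, the work surface at z = 0. Lengths are in mm, angles in rad, forces in N, time in s.
With the tool pointing down it reaches from about 425 to 1025 mm from the base axis. Payload 9.4 kg.
Tool frame: the origin (TCP) lies at the very end of the fingers, on their centre line; the grasp point (between the pads) lies 19 mm behind it; z points along the fingers, y is the line along which they close (so a half turn about z gives the same grasp; the last joint's range is limited). The gripper opens to 93 mm and grips with 3 to 60 N. Pads are 15 mm wide; open, the fingers measure 128 mm over their backs; the gripper's body (75 mm by 188 mm) begins 65 mm behind the grasp point.
Start: joints at [-1.224, 0.599, -0.003, 1.599, 0.002, 0.943, -0.08], TCP at [298.144, 660.859, 218.618] pointing down, gripper open.
Joint ranges: [-2.57, 2.57], [-0.35, 1.97], [-1.29, 1.29], [0.11, 2.56], [-1.05, 4.19], [0.11, 1.86], [-2.63, 2.63]. Speed limits (rad/s): [2.22, 2.22, 3.01, 3.01, 3.14, 3.14, 3.14].

### API

Orientations are given as a 3x3 rotation matrix whose columns are the frame's x, y, z axes.
In Python, from plant import * gives the robot as it stands.
- The arm moves only by the tool move_arm, never from a script. Its arguments are lists of equal length, an entry for each row: "xyz": the shift along the tool's x, y, z in cm, a list of three; "rotation": the turn, a rotation vector about the tool's x, y, z in degrees, a list of three; "claw": the opening, from 0 (shut) to 1 (fully open). In form: {"xyz": [[tx, ty, tz], ...], "rotation": [[ax, ay, az], ...], "claw": [claw, ...]}. A call has exactly 8 rows; each row shifts and turns the commanded pose from where the row before left it, along the tool's axes as they then stand; what a row does not reach is not made up. A row lasts 1/12 s, in which the tool goes at most 41.7 mm and 7.16 degrees, less where a joint would pass 70% of its speed; a pose out of reach is approached as far as the arm can. A call with a gripper value outside its range is refused whole. The fingers move at their own pace and stop on an object; "newtons" is the grip in N (left out, the last holds). Time passes only in rows, so rows that do not move let the fingers close, or fill a call up. It gives the time, the measured TCP pose, the force, the opening and the grip force at its end, in the units of the state.
- get_obs(): the state, without advancing time (a new reading comes with each control period).
- camera(name): name is "scene" or "top" or "wrist"; returns a dict with "color" (400x640x3 uint8, blue, green, red), "mtx" (3x3 intrinsics, pixels), "dist" ([k1, k2, p1, p2, k3] as OpenCV has them; the pictures are not rectified), "R" (3x3) and "t" (3): a world point X has camera coordinates R X + t. Camera axes: x right, y down, z forward; pixel columns grow to the right and rows downward; lengths in mm; the calibration is good to about 2 mm. A picture is of the moment at which its call begins. There is no depth.
- hand_in(): hands the job in; it is judged then, once.
The state is a dict: "time": time; "q": joint angles; "qvel": joint speeds; "joint_efforts": joint torques, N m; "position": TCP position; "eef_rot": TCP orientation; "ft_force": force on the tool from outside, world axes, zero at the start; "ft_torque": the same for the moment, N m; "finger_gap": finger opening in mm; "grip_force": force on a finger pad.
Only numpy, scipy, OpenCV 4.12 (cv2) and the standard library are available. Lean on these libraries where they do the work, as an engineer would, in place of code of your own. Each camera call takes 0.05 s, during which the arm holds its last target. There are 200 camera calls.

## Working session

There is one attempt and no reset: what is moved stays moved. The work goes in short steps, Python scripts to look and compute and a tool call to move; the robot and the scene stay as the last step left them, time stands still between calls to the robot, and variables do not carry over. Pictures are saved under pics/ and viewed, at most 10 in all, crops included, and the job is handed in when it is done.

Besides the shell and the picture viewer there is one more tool, called after "Emit:" as name(argument=value, ...) on one line, values as JSON. move_arm: Moves the arm, as the interface text tells. Its arguments: {"type":"object","properties":{"xyz":{"type":"array"},"rotation":{"type":"array"},"claw":{"type":"array"},"newtons":{"type":"number"}},"required":["xyz","rotation","claw"]}

```bash
mkdir -p pics
cat > h.py <<'E'
from plant import *
import numpy as np, cv2
def ray(c,uv):
    p=cv2.undistortPoints(np.array([[uv]],float),c["mtx"],c["dist"])[0,0]
    R=np.array(c["R"]);t=np.array(c["t"]).ravel()
    return -R.T@t, R.T@np.array([p[0],p[1],1.])
def atz(c,uv,z):
    o,d=ray(c,uv); return o+d*(z-o[2])/d[2]
def proj(c,X):
    R=np.array(c["R"]);t=np.array(c["t"],float).ravel()
    return cv2.projectPoints(np.array(X,float).reshape(-1,1,3),cv2.Rodrigues(R)[0],t,c["mtx"],c["dist"])[0].reshape(-1,2)
E
python3 - <<'E'
from h import *
import pickle
for n in ["top","scene"]:
    c=camera(n); cv2.imwrite(f"pics/{n}0.png",c["color"]); pickle.dump({k:np.array(v) for k,v in c.items()},open(n+".pkl","wb"))
o=get_obs();print(o["time"],o["position"],o["eef_rot"],o["ft_force"],o["finger_gap"])
E
```

```text
0.1 [297.93995344 660.48894742 217.84049493] [[-9.11560350e-01  4.11166001e-01 -4.98724659e-04]
 [ 4.11166295e-01  9.11559419e-01 -1.30498713e-03]
 [-8.19491792e-05 -1.39463330e-03 -9.99999024e-01]] [-0.52438091 -0.12703246 -0.13554951] 92.7735970874264
```

View pics/top0.png

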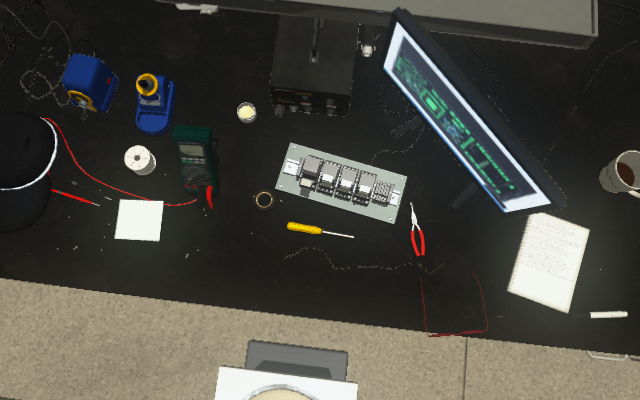

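View pics/scene0.png

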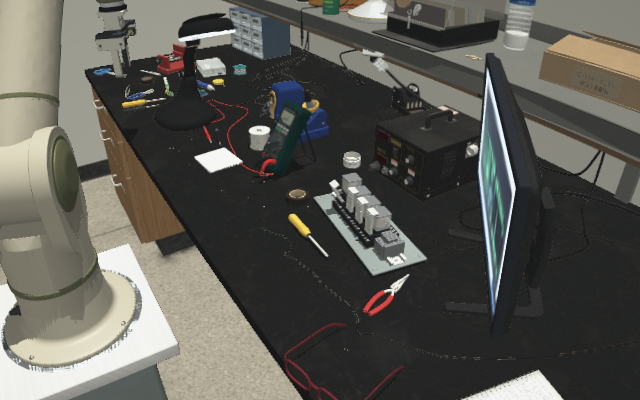

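The top view shows the panel with corners at (291,143), (407,178), (398,222) and (276,186). The relay at the +y (left) end looks crept out, with its lever near (306,183). I'll enlarge both views.

```bash
python3 - <<'E'
import cv2,numpy as np
a=cv2.imread("pics/top0.png")[135:230,265:415];b=cv2.imread("pics/scene0.png")[160:280,305:435]
cv2.imwrite("pics/c1.png",cv2.resize(a,None,fx=5.3333,fy=5.3333,interpolation=cv2.INTER_CUBIC))
cv2.imwrite("pics/c2.png",cv2.resize(b,None,fx=5,fy=5,interpolation=cv2.INTER_CUBIC))
E
python3 - <<'E'
from h import *
import pickle
c=pickle.load(open("top.pkl","rb"))
for uv in [(291,143),(407,178),(398,222),(276,186)]: print(atz(c,uv,10))
print(ray(c,(320,200)))
E
```

```text
[691.34466508  62.35588781  10.        ]
[ 636.8361058  -229.29009668   10.        ]
[ 526.09378431 -216.63937179   10.        ]
[578.76631809  84.23981685  10.        ]
(array([ 298.54733239,  -41.59104792, 1218.41628262]), array([ 0.20924002,  0.01300679, -0.97785359]))
```

View pics/c1.png

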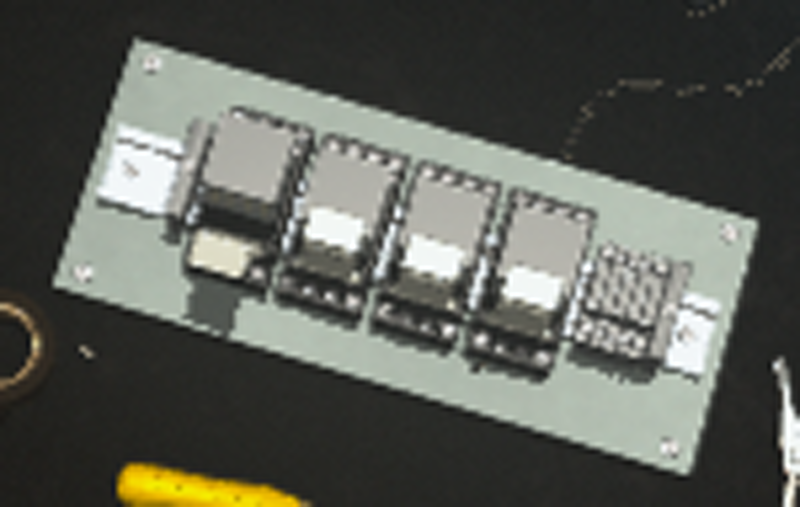

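View pics/c2.png

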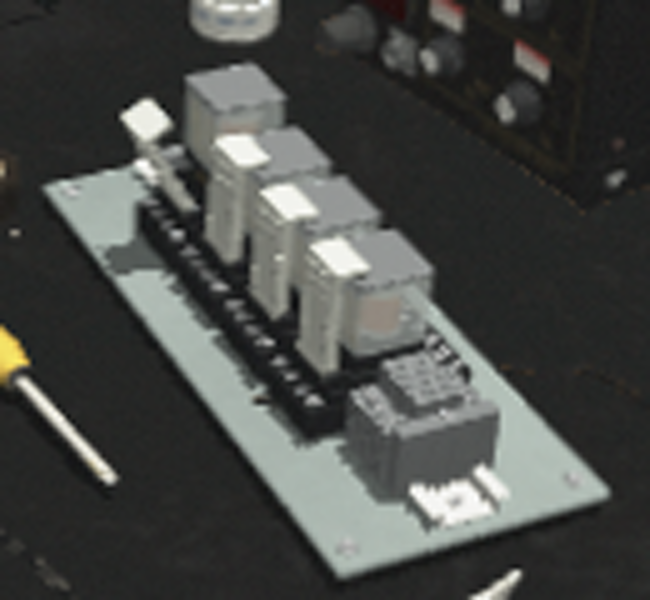

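The crops show that the crept-out relay is the +y-end one, with its top quad in c1 at about (232,108), (308,130), (281,200), (203,177). Its open lever's hook is at about (222,253). The other three are shut.

Run:
```python
from h import *
import pickle
c=pickle.load(open("top.pkl","rb"));s=pickle.load(open("scene.pkl","rb"))
T=lambda p:((p[0]+.5)/5.3333-.5+265,(p[1]+.5)/5.3333-.5+135)
S=lambda p:((p[0]+.5)/5-.5+305,(p[1]+.5)/5-.5+160)
P=np.array([atz(c,T(p),10) for p in [(135,38),(758,220),(690,474),(53,288)]]);print(P)
print("edges",[np.linalg.norm(P[i]-P[i-1]) for i in range(4)],"mid",P.mean(0))
y=P[0]-P[1]+P[3]-P[2];yaw=np.arctan2(-y[0],y[1]);print("yaw",np.degrees(yaw))
Ps=np.array([atz(s,S(p),10) for p in [(610,492),(340,577),(43,187)]]);print("scene corners",Ps)
R=np.array([atz(c,T(p),92.5) for p in [(232,108),(308,130),(281,200),(203,177)]]);print(R,"mid",R.mean(0),[np.linalg.norm(R[i]-R[i-1]) for i in range(4)])
Rs=np.array([atz(s,S(p),92.5) for p in [(247,62),(285,97),(187,81)]]);print("scene",Rs,[np.linalg.norm(Rs[i]-Rs[i-1]) for i in range(3)])
# triangulate hook & relay corner
def tri(u,v):
    (o1,d1),(o2,d2)=ray(c,T(u)),ray(s,S(v))
    A=np.stack([d1,-d2],1);k=np.linalg.lstsq(A,o2-o1,rcond=None)[0];a,b=o1+k[0]*d1,o2+k[1]*d2
    return (a+b)/2,np.linalg.norm(a-b)
print("backleft",tri((232,108),(247,62)),"backright",tri((308,130),(285,97)),"frontleft",tri((203,177),(187,81)))
ca,sa=np.cos(yaw),np.sin(yaw);Rm=np.array([[ca,-sa,0],[sa,ca,0],[0,0,1]])
print("relay in panel frame",Rm.T@(R.mean(0)-P.mean(0)), "lever hookmid",Rm.T@(atz(c,T((222,253)),78)-R.mean(0)))
for p in [(355,180),(455,207),(550,238)]: print(Rm.T@(atz(c,T(p),82)-P.mean(0)))
```

```text
[[ 694.31223933   65.46671666   10.        ]
 [ 642.16262268 -228.17632357   10.        ]
 [ 521.40799409 -207.37195969   10.        ]
 [ 571.94929533   86.88846447   10.        ]]
edges [np.float64(124.22391615175697), np.float64(298.2378540547579), np.float64(122.53367651654175), np.float64(298.5692890340046)] mid [607.45803786 -70.79827553  10.        ]
yaw -9.908070810741094
scene corners [[ 641.36788188 -229.89887124   10.        ]
 [ 519.11112789 -210.07508232   10.        ]
 [ 571.94068589   83.60778737   10.        ]]
[[641.04208475  12.7781985   92.5       ]
 [635.199204   -20.70510447  92.5       ]
 [603.01913466 -12.90554585  92.5       ]
 [609.10728924  21.29373234  92.5       ]] mid [6.22091928e+02 1.15320132e-01 9.25000000e+01] [np.float64(33.05065023722689), np.float64(33.989275267855085), np.float64(33.111780039382275), np.float64(34.73695804515396)]
scene [[635.80100103  13.32153548  92.5       ]
 [631.32980887 -20.65273616  92.5       ]
 [603.08878644  13.79230954  92.5       ]] [np.float64(32.71560196724519), np.float64(34.26722476183652), np.float64(44.54230035686452)]
backleft (array([639.13428016,  13.93220804,  91.78568162]), np.float64(4.668548903850768)) backright (array([633.96351706, -19.88861282,  91.71146071]), np.float64(3.25106904914031)) frontleft (array([610.05166905,  21.98526985,  86.5447323 ]), np.float64(1.5346595896192328))
relay in panel frame [ 2.21367638 72.37394857 82.5       ] lever hookmid [-42.60272033   2.39080349 -14.5       ]
[ 6.14862174 29.1092762  72.        ]
[  7.03677989 -15.37538222  72.        ]
[  5.60482692 -58.1161377   72.        ]
```

Emit:
move_arm(xyz=[[-1,-2.3,0],[-1,-2.3,0],[-1,-2.3,0],[-1,-2.3,0],[-1,-2.3,0],[-1,-2.3,0],[-1,-2.3,0],[-1,-2.3,0]], rotation=[[0,0,0],[0,0,0],[0,0,0],[0,0,0],[0,0,0],[0,0,0],[0,0,0],[0,0,0]], claw=[0,0,0,0,0,0,0,0])

```text
time: 0.77
position: [295.2, 458.8, 218.4]
eef_rot: [[-0.912, 0.411, -0.0], [0.411, 0.912, -0.001], [-0.0, -0.001, -1.0]]
ft_force: [-0.0, 1.2, -0.0]
finger_gap: 44.3
grip_force: 0.0
```

Emit:
move_arm(xyz=[[0,0,0],[0,0,0],[0,0,0],[0,0,0],[0,0,0],[0,0,0],[0,0,0],[0,0,0]], rotation=[[0,0,7],[0,0,7],[0,0,7],[0,0,7],[0,0,7],[0,0,7],[0,0,7],[0,0,7]], claw=[0,0,0,0,0,0,0,0])

```text
time: 1.43
position: [295.2, 460.1, 218.4]
eef_rot: [[-0.163, 0.987, -0.0], [0.987, 0.163, -0.0], [-0.0, -0.0, -1.0]]
ft_force: [-0.0, 0.2, -0.5]
finger_gap: 0.6
grip_force: 0.0
```

```bash
cat > st.py <<'E'
from h import *
import sys
o=get_obs();R=np.array(o["eef_rot"]);p=np.array(o["position"])
yaw=np.radians(-9.9);a=np.array([np.cos(yaw),np.sin(yaw),0])
print("t",o["time"],"p",p,"f",o["ft_force"],"gap",o["finger_gap"],"q",np.round(o["q"],2))
y=R[:,1];print("turn about tool z needed",-np.degrees(yaw-np.arctan2(y[1],y[0])),"z",R[:,2])
S=np.array([621,0,10]);b=np.array([-a[1],a[0],0])
print("in socket frame",(p-S)@a,(p-S)@b,p[2]-10)
if len(sys.argv)>3:
    g=S+float(sys.argv[1])*a+float(sys.argv[2])*b;g[2]=float(sys.argv[3]);print("tool shift cm",R.T@(g-p)/10)
E
python3 st.py 0 0 180
```

```text
t 1.4333 p [295.24226703 460.0951274  218.42042294] f [-0.01334776  0.19936479 -0.45196262] gap 0.5907609287561857 q [-1.29  0.39  0.26  2.02 -0.14  0.74 -0.78]
turn about tool z needed 19.28027092944505 z [-1.90397759e-04 -4.25479623e-04 -9.99999891e-01]
in socket frame -400.01072210761225 397.23676697936054 208.42042293744726
tool shift cm [-50.70219707  24.64225112   3.85541563]
```

Emit:
move_arm(xyz=[[0,0,0],[0,0,0],[0,0,0],[0,0,0],[0,0,0],[0,0,0],[0,0,0],[0,0,0]], rotation=[[0,0,4.8],[0,0,4.8],[0,0,4.8],[0,0,4.9],[0,0,0],[0,0,0],[0,0,0],[0,0,0]], claw=[0,0,0,0,0,0,0,0])

```text
time: 2.1
position: [295.4, 460.2, 218.6]
eef_rot: [[0.165, 0.986, -0.0], [0.986, -0.165, -0.0], [-0.0, -0.0, -1.0]]
ft_force: [-0.2, 0.4, -0.1]
finger_gap: 0.3
grip_force: 0.0
```

Emit:
move_arm(xyz=[[-2.5,2.5,0],[-2.5,2.5,0],[-2.5,2.5,0],[-2.5,2.5,0],[-2.5,2.5,0],[-2.5,2.5,0],[-2.5,2.5,0],[-2.5,2.5,0]], rotation=[[0,0,0],[0,0,0],[0,0,0],[0,0,0],[0,0,0],[0,0,0],[0,0,0],[0,0,0]], claw=[0,0,0,0,0,0,0,0])

```text
time: 2.77
position: [460.1, 228.2, 218.8]
eef_rot: [[0.165, 0.986, 0.0], [0.986, -0.165, 0.0], [0.0, 0.0, -1.0]]
ft_force: [0.2, 1.0, 1.2]
finger_gap: 0.6
grip_force: 0.0
```

Emit:
move_arm(xyz=[[-2.5,2.0,0],[-2.5,2.0,0],[-2.5,2.0,0],[-2.5,2.0,0],[-2.5,2.0,0],[-2.5,2.0,0],[-2.5,2.0,0],[-2.0,1,0]], rotation=[[0,0,0],[0,0,0],[0,0,0],[0,0,0],[0,0,0],[0,0,0],[0,0,0],[0,0,0]], claw=[0,0,0,0,0,0,0,0])

```text
time: 3.43
position: [576.5, 9.6, 218.8]
eef_rot: [[0.167, 0.986, 0.001], [0.986, -0.167, -0.001], [-0.0, 0.001, -1.0]]
ft_force: [0.1, 0.5, 0.1]
finger_gap: 0.5
grip_force: 0.0
```

```bash
python3 st.py 0 0 120
python3 - <<'E'
from h import *
import pickle
c=camera("wrist");cv2.imwrite("pics/w0.png",c["color"]);pickle.dump({k:np.array(v) for k,v in c.items()},open("w.pkl","wb"))
E
```

```text
t 3.4333 p [576.50840306   9.6287666  218.78687615] f [0.05934433 0.48030756 0.12704026] gap 0.46027577217503124 q [-0.38  0.44  0.38  1.96 -0.23  0.78 -0.04]
turn about tool z needed 0.2958698891682854 z [ 1.39542929e-03 -7.10497768e-04 -9.99998774e-01]
in socket frame -45.484552263454084 1.8359875473277036 208.78687614514712
tool shift cm [-0.20246027  4.53267861  9.88556811]
```

View pics/w0.png

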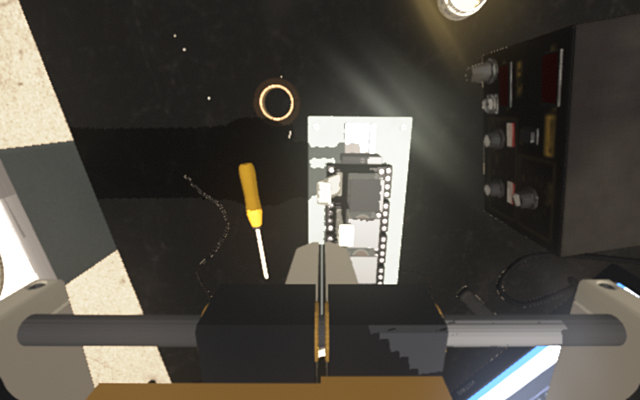

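The wrist view shows relay a's grey top at about (348-380, 174-220), its white lever at (325,188), and the finger tips pointing at (322,245). I'll enlarge it to check the relay's position.

Run:
```python
import cv2
a=cv2.imread("pics/w0.png")[105:295,280:430]
cv2.imwrite("pics/c3.png",cv2.resize(a,None,fx=3,fy=3,interpolation=cv2.INTER_CUBIC))
```

```text
(no output)
```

View pics/c3.png

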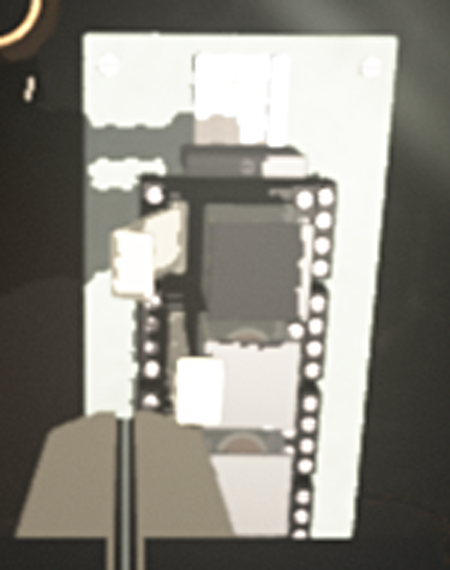

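Relay a's top, in the hand's shadow, spans crop (207,222)-(299,319). The open hook's top spans (112,230)-(153,297).

Run:
```python
from h import *
import pickle
c=pickle.load(open("w.pkl","rb"))
T=lambda p:((p[0]+.5)/3-.5+280,(p[1]+.5)/3-.5+105)
y=np.radians(-9.9);Rm=np.array([[np.cos(y),-np.sin(y),0],[np.sin(y),np.cos(y),0],[0,0,1]])
R=np.array([atz(c,T(p),92.5) for p in [(207,222),(298,222),(300,318),(203,317)]])
print(R,R.mean(0),[np.linalg.norm(R[i]-R[i-1]) for i in range(4)])
S=np.array([621,0,0.])
print((R-S)@Rm)
for p,z in [((112,263),80),((153,263),86),((132,230),83),((132,297),83),((200,358),88),((200,424),88),((177,390),88),((222,390),88),((84,35),10),((397,37),10)]: print(p,(atz(c,T(p),z)-S)@Rm)
print(((np.array([607.5,-71,10])-S)@Rm))
```

```text
[[606.74342515  25.91886417  92.5       ]
 [635.86365376  20.99931195  92.5       ]
 [632.87414789 -11.73346727  92.5       ]
 [600.87590722  -5.95563726  92.5       ]] [619.08928351   7.3072679   92.5       ] [np.float64(32.41005411245241), np.float64(29.532858112372285), np.float64(32.86901247382194), np.float64(32.5156996756459)]
[[-18.50049184  23.08179473  92.5       ]
 [ 11.03193113  23.24211266  92.5       ]
 [ 13.7146583   -9.51723648  92.5       ]
 [-18.80048412  -9.32687097  92.5       ]]
(112, 263) [-49.42533481   5.9004006   80.        ]
(153, 263) [-35.58437873   7.54903126  86.        ]
(132, 230) [-42.69618435  18.16618844  83.        ]
(132, 297) [-42.51015684  -5.32993581  83.        ]
(200, 358) [-18.95607299 -25.66448975  88.        ]
(200, 424) [-18.21165617 -50.49784798  88.        ]
(177, 390) [-26.61730575 -37.5993647   88.        ]
(222, 390) [-10.92916331 -37.5254576   88.        ]
(84, 35) [-61.32066566  79.76453843  10.        ]
(397, 37) [61.563512   79.76848119 10.        ]
[ -1.09200978 -72.26380501  10.        ]
```

Run:
```python
from h import *
import pickle
c=pickle.load(open("w.pkl","rb"));t=pickle.load(open("top.pkl","rb"))
C=lambda q:(np.array(q)-[280,105]+.5)*3-.5
o=get_obs();p=np.array(o["position"])
print("cam",-c["R"].T@c["t"].ravel(),c["R"],"tcp",p,C(proj(c,p)))
y=np.radians(-9.9);Rm=np.array([[np.cos(y),-np.sin(y),0],[np.sin(y),np.cos(y),0],[0,0,1]])
for yy in (0,3,6):
    X=np.array([[17,17,92.5],[-17,17,92.5],[-17,-17,92.5],[17,-17,92.5],[17,-27,82],[17,-61,82]])+[0,yy,0];W=X@Rm.T+[621,0,0]
    print(yy,np.round(C(proj(c,W))).tolist(),np.round((proj(t,W)-[265,135]+.5)*5.3333-.5).tolist())
```

```text
cam [590.43348403  92.56673549 384.36361579] [[ 0.9860651  -0.16634819  0.00197274]
 [-0.15947485 -0.94181276  0.29589948]
 [-0.04736439 -0.29209076 -0.95521705]] tcp [576.84957834   5.24624782 219.05321639] [[129.00410601 479.63401923]]
0 [[315.0, 241.0], [211.0, 240.0], [208.0, 339.0], [308.0, 339.0], [301.0, 356.0], [295.0, 444.0]] [[229.0, 109.0], [206.0, 182.0], [283.0, 204.0], [305.0, 131.0], [327.0, 144.0], [403.0, 166.0]]
3 [[316.0, 232.0], [211.0, 231.0], [208.0, 330.0], [309.0, 331.0], [301.0, 348.0], [295.0, 436.0]] [[223.0, 107.0], [199.0, 180.0], [276.0, 202.0], [299.0, 129.0], [321.0, 142.0], [396.0, 164.0]]
6 [[316.0, 223.0], [212.0, 222.0], [208.0, 322.0], [310.0, 322.0], [302.0, 340.0], [296.0, 429.0]] [[216.0, 105.0], [193.0, 178.0], [269.0, 200.0], [292.0, 127.0], [314.0, 140.0], [390.0, 162.0]]
```

The arm was still settling during that picture: TCP y went from 9.6 to 5.2 mm. I'll look again at rest.

Run:
```python
from h import *
import pickle
c=camera("wrist");c=camera("wrist");pickle.dump({k:np.array(v) for k,v in c.items()},open("w.pkl","wb"))
print(get_obs()["position"],-np.array(c["R"]).T@np.array(c["t"]).ravel())
cv2.imwrite("pics/c4.png",cv2.resize(c["color"][105:295,280:430],None,fx=3,fy=3,interpolation=cv2.INTER_CUBIC))
```

```text
[575.04349855  10.23942066 218.61258385] [590.13156768  90.75468453 384.29944567]
```

View pics/c4.png

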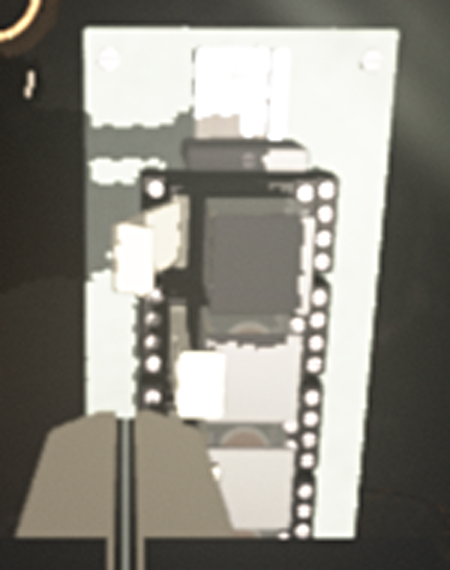

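Both estimates of the relay's y (0 and 6 mm) agree well enough: aiming at y = 3 leaves at least 9 mm to the neighbours either way. I'll go above it.

Emit:
move_arm(xyz=[[-0.1,1.1,1],[-0.1,1.1,1],[0,1.1,1],[0,1.2,1],[0,0,1],[0,0,1],[0,0,1],[0,0,0]], rotation=[[0,0,0.3],[0,0,0],[0,0,0],[0,0,0],[0,0,0],[0,0,0],[0,0,0],[0,0,0]], claw=[0,0,0,0,0,0,0,0])

```text
time: 4.25
position: [617.1, 3.3, 146.1]
eef_rot: [[0.171, 0.985, -0.004], [0.985, -0.171, -0.0], [-0.001, -0.004, -1.0]]
ft_force: [0.1, 0.1, 0.2]
finger_gap: 0.9
grip_force: 0.0
```

Emit:
move_arm(xyz=[[0,0,0],[0,0,0],[0,0,0],[0,0,0],[0,0,0],[0,0,0],[0,0,0],[0,0,0]], rotation=[[0,0,0],[0,0,0],[0,0,0],[0,0,0],[0,0,0],[0,0,0],[0,0,0],[0,0,0]], claw=[0,0,0,0,0,0,0,0])

```text
time: 4.92
position: [618.8, 2.9, 148.8]
eef_rot: [[0.172, 0.985, 0.0], [0.985, -0.172, 0.0], [0.0, 0.0, -1.0]]
ft_force: [-0.5, -0.5, -0.4]
finger_gap: 0.2
grip_force: 0.0
```

```bash
python3 st.py 0 3 110
python3 - <<'E'
from h import *
for i in range(3):
    c=camera("top"); print(get_obs()["position"])
s=camera("scene")
A=cv2.resize(c["color"][125:235,255:405],None,fx=3.6,fy=3.6,interpolation=cv2.INTER_CUBIC)
B=cv2.resize(s["color"][120:280,300:440],(350,400),interpolation=cv2.INTER_CUBIC)
cv2.imwrite("pics/m.png",np.hstack([cv2.copyMakeBorder(A,0,400-A.shape[0],0,0,cv2.BORDER_CONSTANT)[:, :450],B]))
E
```

```text
t 4.9167 p [618.84648811   2.87985493 148.7945178 ] f [-0.52973545 -0.50990454 -0.44096927] gap 0.23494082228736166 q [-0.32  0.57  0.33  1.93 -0.28  0.68  0.01]
turn about tool z needed 0.02076629118870059 z [ 2.98217574e-04  3.60312232e-05 -9.99999955e-01]
in socket frame -2.616575509103216 2.4667205889782133 138.7945178043292
tool shift cm [0.05289689 0.26056107 3.87953148]
[618.80230491   2.89144655 148.7553456 ]
[618.82713572   2.89739055 148.70459542]
[618.80283075   2.82898537 148.67380225]
```

View pics/m.png

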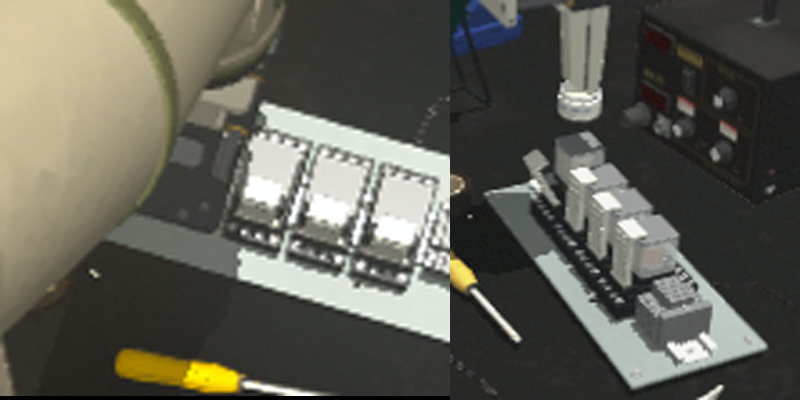

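The hand's shadow covers the left sockets, and the scene view shows the fingers standing over relay a. Next is a slow descent.

Emit:
move_arm(xyz=[[0,0.1,0.8],[0,0.1,0.8],[0,0,0.8],[0,0,0.8],[0,0,0.8],[0,0,0.7],[0,0,0],[0,0,0]], rotation=[[0,0,0],[0,0,0],[0,0,0],[0,0,0],[0,0,0],[0,0,0],[0,0,0],[0,0,0]], claw=[0,0,0,0,0,0,0,0])

```text
time: 5.78
position: [620.5, 2.4, 101.0]
eef_rot: [[0.172, 0.985, -0.001], [0.985, -0.172, -0.0], [-0.0, -0.001, -1.0]]
ft_force: [-0.2, -0.2, -0.5]
finger_gap: 0.4
grip_force: 0.0
```

Emit:
move_arm(xyz=[[0,0,0.2],[0,0,0.2],[0,0,0.1],[0,0,0.1],[0,0,0.1],[0,0,0.1],[0,0,0],[0,0,0]], rotation=[[0,0,0],[0,0,0],[0,0,0],[0,0,0],[0,0,0],[0,0,0],[0,0,0],[0,0,0]], claw=[0,0,0,0,0,0,0,0])

```text
time: 6.45
position: [620.8, 2.5, 93.7]
eef_rot: [[0.172, 0.985, 0.0], [0.985, -0.172, -0.0], [-0.0, 0.0, -1.0]]
ft_force: [-0.6, -0.2, -0.7]
finger_gap: 0.3
grip_force: 0.0
```

Emit:
move_arm(xyz=[[0,0,0.1],[0,0,0.1],[0,0,0.1],[0,0,0.1],[0,0,0.1],[0,0,0.1],[0,0,0],[0,0,0]], rotation=[[0,0,0],[0,0,0],[0,0,0],[0,0,0],[0,0,0],[0,0,0],[0,0,0],[0,0,0]], claw=[0,0,0,0,0,0,0,0])

```text
time: 7.12
position: [620.8, 2.5, 87.6]
eef_rot: [[0.172, 0.985, 0.0], [0.985, -0.172, -0.0], [-0.0, 0.0, -1.0]]
ft_force: [-0.0, -0.1, 1.9]
finger_gap: 0.7
grip_force: 1.4
```

Emit:
move_arm(xyz=[[0,0,0.1],[0,0,0.1],[0,0,0.1],[0,0,0.1],[0,0,0.05],[0,0,0],[0,0,0],[0,0,0]], rotation=[[0,0,0],[0,0,0],[0,0,0],[0,0,0],[0,0,0],[0,0,0],[0,0,0],[0,0,0]], claw=[0,0,0,0,0,0,0,0])

```text
time: 7.78
position: [620.8, 2.6, 83.0]
eef_rot: [[0.172, 0.985, 0.0], [0.985, -0.172, -0.0], [-0.0, 0.0, -1.0]]
ft_force: [0.5, 0.1, 2.3]
finger_gap: 0.4
grip_force: 0.5
```

Emit:
move_arm(xyz=[[0,0,0.05],[0,0,0.05],[0,0,0.03],[0,0,0.02],[0,0,0.02],[0,0,0],[0,0,0],[0,0,0]], rotation=[[0,0,0],[0,0,0],[0,0,0],[0,0,0],[0,0,0],[0,0,0],[0,0,0],[0,0,0]], claw=[0,0,0,0,0,0,0,0])

```text
time: 8.45
position: [621.0, 2.5, 82.3]
eef_rot: [[0.172, 0.985, 0.001], [0.985, -0.172, 0.0], [0.0, 0.001, -1.0]]
ft_force: [-2.1, -0.1, 12.5]
finger_gap: 0.5
grip_force: 6.1
```

The relay is home: 12.5 N against the stop at z = 82.3. I'll lift, go out to -x, then come down outside the lever.

Emit:
move_arm(xyz=[[0,0,-1],[0,0,-1.5],[0,0,-1.5],[0,0,-1],[0,-1.5,0],[0,-2,0],[0,-2,0],[0,-2,0]], rotation=[[0,0,0],[0,0,0],[0,0,0],[0,0,0],[0,0,0],[0,0,0],[0,0,0],[0,0,0]], claw=[0,0,0,0,0,0,0,0])

```text
time: 9.12
position: [545.9, 15.5, 131.6]
eef_rot: [[0.172, 0.985, -0.0], [0.985, -0.172, -0.0], [-0.0, -0.0, -1.0]]
ft_force: [-0.3, -0.1, -0.2]
finger_gap: 0.6
grip_force: 0.0
```

Emit:
move_arm(xyz=[[0,-0.8,0],[0.2,0,0],[0,0,1.2],[0,0,1.2],[0,0,1.2],[0,0,1.2],[0,0,0.8],[0,0,0]], rotation=[[0,0,0],[0,0,0],[0,0,0],[0,0,0],[0,0,0],[0,0,0],[0,0,0],[0,0,0]], claw=[0,0,0,0,0,0,0,0])

```text
time: 9.78
position: [539.8, 18.7, 74.0]
eef_rot: [[0.172, 0.985, -0.001], [0.985, -0.172, -0.0], [-0.001, -0.001, -1.0]]
ft_force: [1.3, -0.3, 0.6]
finger_gap: 0.4
grip_force: 0.0
```

```bash
python3 st.py
python3 - <<'E'
from h import *
s=camera("scene")
cv2.imwrite("pics/s3.png",cv2.resize(s["color"][90:250,290:440],None,fx=3.5,fy=3.5,interpolation=cv2.INTER_CUBIC))
E
```

```text
t 9.7833 p [539.75156537  18.65982348  74.01490483] f [ 1.26782825 -0.27306479  0.63476678] gap 0.36883485570941266 q [-0.31  0.61  0.25  2.15 -0.35  0.42  0.05]
turn about tool z needed 0.017341414542303195 z [-1.33770462e-03 -3.73067012e-04 -9.99999036e-01]
in socket frame -83.24675735187314 4.412995874084551 64.0149048333813
```

View pics/s3.png

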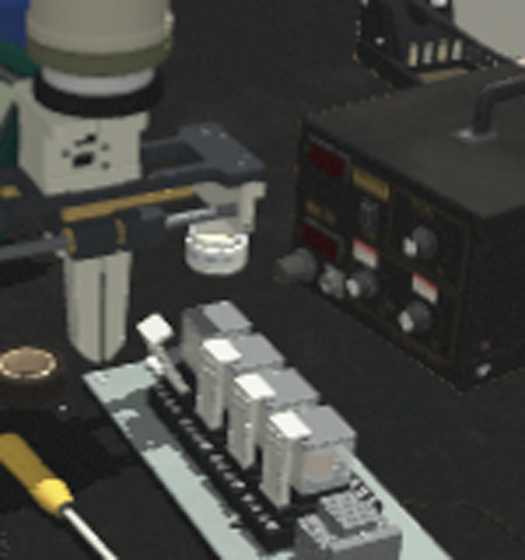

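Relay a is now level with the others, and the fingers stand clear to -x of the open lever. I'll push in +x.

Emit:
move_arm(xyz=[[0,0,0.4],[0,0.3,0],[0,0.4,0],[0,0.4,0],[0,0.4,0],[0,0.4,0],[0,0.3,0],[0,0,0]], rotation=[[0,0,0],[0,0,0],[0,0,0],[0,0,0],[0,0,0],[0,0,0],[0,0,0],[0,0,0]], claw=[0,0,0,0,0,0,0,0])

```text
time: 10.5
position: [560.0, 15.2, 72.1]
eef_rot: [[0.172, 0.985, -0.003], [0.985, -0.171, 0.001], [0.001, -0.003, -1.0]]
ft_force: [-7.6, 1.3, 13.5]
finger_gap: 0.3
grip_force: 7.1
```

```bash
python3 st.py
```

```text
t 10.5 p [559.99515703  15.200333    72.06993309] f [-7.59872452  1.32130631 13.462767  ] gap 0.30074450721470175 q [-0.3   0.63  0.25  2.11 -0.35  0.45  0.05]
turn about tool z needed 0.024942775530130624 z [-2.57596106e-03  9.75884102e-04 -9.99996206e-01]
in socket frame -62.70981932912965 4.485482031744502 62.06993308640783
```

There is an upward force, so the chamfered fingertip is riding on the lever's top corner. I'll back off and go lower.

Emit:
move_arm(xyz=[[0,-0.6,-0.2],[0,-0.8,0],[0,-0.8,0],[0,0,0],[0,0,0.7],[0,0,0.7],[0,0,0.6],[0,0,0]], rotation=[[0,0,0],[0,0,0],[0,0,0],[0,0,0],[0,0,0],[0,0,0],[0,0,0],[0,0,0]], claw=[0,0,0,0,0,0,0,0])

```text
time: 11.17
position: [539.0, 18.6, 51.9]
eef_rot: [[0.172, 0.985, -0.002], [0.985, -0.172, -0.0], [-0.001, -0.002, -1.0]]
ft_force: [0.1, 0.4, -1.2]
finger_gap: 0.4
grip_force: 0.0
```

```bash
python3 st.py
python3 - <<'E'
from h import *
s=camera("scene")
cv2.imwrite("pics/s4.png",cv2.resize(s["color"][140:230,300:400],None,fx=6,fy=6,interpolation=cv2.INTER_CUBIC))
E
```

```text
t 11.1667 p [538.96653399  18.64064701  51.86138589] f [ 0.0873239   0.43714591 -1.17158966] gap 0.3773886238000792 q [-0.29  0.65  0.22  2.16 -0.37  0.37  0.06]
turn about tool z needed 0.014676136793395208 z [-1.67628406e-03 -2.85708323e-04 -9.99998554e-01]
in socket frame -84.01680208728617 4.259135211512731 41.86138588959371
```

View pics/s4.png

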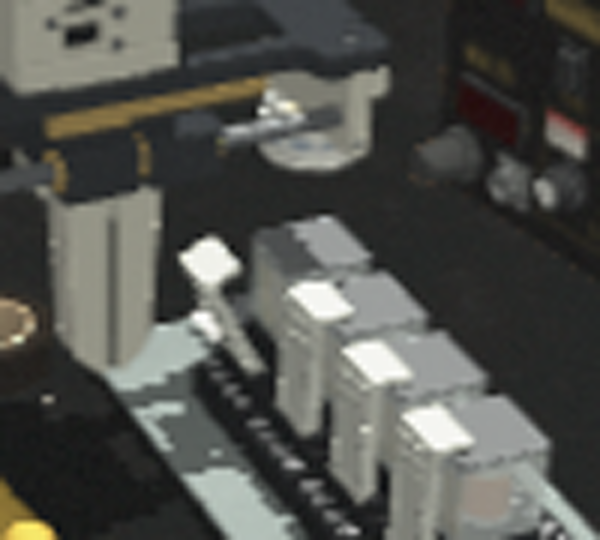

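The lever is still fully open and the fingers are lower now, beside it. I'll push.

Emit:
move_arm(xyz=[[0,0.3,0],[0,0.3,0],[0,0.3,0],[0,0.3,0],[0,0.3,0],[0,0.3,0],[0,0.2,0],[0,0,0]], rotation=[[0,0,0],[0,0,0],[0,0,0],[0,0,0],[0,0,0],[0,0,0],[0,0,0],[0,0,0]], claw=[0,0,0,0,0,0,0,0])

```text
time: 11.88
position: [559.4, 15.3, 53.5]
eef_rot: [[0.172, 0.985, 0.0], [0.985, -0.172, 0.0], [0.0, 0.0, -1.0]]
ft_force: [-0.0, -0.1, 0.2]
finger_gap: 0.3
grip_force: 0.0
```

Emit:
move_arm(xyz=[[0,0.2,0],[0,0.2,0],[0,0.2,0],[0,0.2,0],[0,0.2,0],[0,0.2,0],[0,0,0],[0,0,0]], rotation=[[0,0,0],[0,0,0],[0,0,0],[0,0,0],[0,0,0],[0,0,0],[0,0,0],[0,0,0]], claw=[0,0,0,0,0,0,0,0])

```text
time: 12.55
position: [571.2, 13.2, 53.4]
eef_rot: [[0.172, 0.985, 0.0], [0.985, -0.172, -0.0], [-0.0, 0.0, -1.0]]
ft_force: [0.3, -0.3, -0.3]
finger_gap: 0.6
grip_force: 0.0
```

Emit:
move_arm(xyz=[[0,0.15,0],[0,0.15,0],[0,0.1,0],[0,0.1,0],[0,0.1,0],[0,0,0],[0,0,0],[0,0,0]], rotation=[[0,0,0],[0,0,0],[0,0,0],[0,0,0],[0,0,0],[0,0,0],[0,0,0],[0,0,0]], claw=[0,0,0,0,0,0,0,0])

```text
time: 13.22
position: [576.9, 12.2, 53.5]
eef_rot: [[0.172, 0.985, 0.0], [0.985, -0.172, -0.0], [-0.0, 0.0, -1.0]]
ft_force: [-0.1, 0.4, 0.4]
finger_gap: 0.2
grip_force: 0.0
```

Emit:
move_arm(xyz=[[0,0.1,0],[0,0.1,0],[0,0.1,0],[0,0.1,0],[0,0,0],[0,0,0],[0,0,0],[0,0,0]], rotation=[[0,0,0],[0,0,0],[0,0,0],[0,0,0],[0,0,0],[0,0,0],[0,0,0],[0,0,0]], claw=[0,0,0,0,0,0,0,0])

```text
time: 13.88
position: [580.2, 11.6, 53.4]
eef_rot: [[0.172, 0.985, -0.001], [0.985, -0.172, 0.0], [-0.0, -0.001, -1.0]]
ft_force: [-3.2, 1.1, 1.3]
finger_gap: 0.5
grip_force: 2.0
```

Emit:
move_arm(xyz=[[0,0.1,0],[0,0.05,0],[0,0,0],[0,0,0],[0,0,0],[0,0,0],[0,0,0],[0,0,0]], rotation=[[0,0,0],[0,0,0],[0,0,0],[0,0,0],[0,0,0],[0,0,0],[0,0,0],[0,0,0]], claw=[0,0,0,0,0,0,0,0])

```text
time: 14.55
position: [580.4, 11.5, 53.3]
eef_rot: [[0.171, 0.985, -0.003], [0.985, -0.171, 0.001], [0.0, -0.003, -1.0]]
ft_force: [-6.9, 2.2, 5.5]
finger_gap: 0.4
grip_force: 4.0
```

```bash
python3 st.py
```

```text
t 14.55 p [580.43740436  11.54876361  53.31694858] f [-6.91334905  2.24821555  5.45996634] gap 0.4393090033468843 q [-0.28  0.67  0.24  2.07 -0.35  0.44  0.06]
turn about tool z needed 0.028691811651641426 z [-3.10609945e-03  5.50286522e-04 -9.99995025e-01]
in socket frame -41.94415979728201 4.402904159257377 43.31694857982528
```

It has hit a hard stop at the expected place: -42 mm, 7 N. I'll draw back, then rise.

Emit:
move_arm(xyz=[[0,-0.5,0],[0,-1,0],[0,-1.5,0],[0,-1.5,0],[0,0,-2],[0,0,-3],[0,0,-3],[0,0,-3]], rotation=[[0,0,0],[0,0,0],[0,0,0],[0,0,0],[0,0,0],[0,0,0],[0,0,0],[0,0,0]], claw=[0,0,0,0,0,0,0,0])

```text
time: 15.22
position: [537.6, 18.9, 164.6]
eef_rot: [[0.172, 0.985, 0.001], [0.985, -0.172, -0.0], [-0.0, 0.001, -1.0]]
ft_force: [-0.0, 0.0, -0.3]
finger_gap: 0.7
grip_force: 0.0
```

Emit:
move_arm(xyz=[[0,-1,0],[0,-1,0],[0,0,0],[0,0,0],[0,0,0],[0,0,0],[0,0,0],[0,0,0]], rotation=[[0,0,0],[0,0,0],[0,0,0],[0,0,0],[0,0,0],[0,0,0],[0,0,0],[0,0,0]], claw=[0,0,0,0,0,0,0,0])

```text
time: 15.88
position: [518.3, 22.2, 162.9]
eef_rot: [[0.172, 0.985, -0.001], [0.985, -0.172, -0.0], [-0.0, -0.001, -1.0]]
ft_force: [-0.8, -0.1, 1.0]
finger_gap: 0.7
grip_force: 0.0
```

Run:
```python
from h import *
o=get_obs();print(o["time"],o["position"],o["ft_force"])
s=camera("scene");g=s["color"].min(2)[175:225,325:385]
n,l,st,ce=cv2.connectedComponentsWithStats((g>200).astype(np.uint8))
for i in range(1,n):
    if st[i,4]>10: print(st[i],ce[i]+[325,175])
y=np.radians(-9.9);Rm=np.array([[np.cos(y),-np.sin(y),0],[np.sin(y),np.cos(y),0],[0,0,1]])
for k in range(4): print("hook",k,proj(s,Rm@np.array([-19.5,2-44*k,88])+[621,0,0]),"open",proj(s,Rm@np.array([-43,2-44*k,83])+[621,0,0]))
```

```text
15.8833 [518.25244395  22.21308401 162.94947184] [-0.76806811 -0.09204241  1.00981752]
[14  2 11  6 40] [344.25 179.75]
[23 12 11  6 44] [352.95454545 189.38636364]
[ 7 17  4  4 11] [333.63636364 193.18181818]
[32 22 11  7 46] [362.2173913  199.76086957]
[42 33 12  7 48] [372.375 210.875]
hook 0 [[343.80566703 179.30712862]] open [[334.06596148 183.34468125]]
hook 1 [[352.72575254 188.95222383]] open [[342.71120468 193.17864217]]
hook 2 [[362.25005658 199.25950704]] open [[351.9488551  203.69194796]]
hook 3 [[372.43418589 210.2910516 ]] open [[361.83433605 214.94885287]]
```

All four hooks lie where shut hooks project, within half a pixel.

```bash
python3 -c "
from plant import *
print(hand_in())"
```

```text
the job is handed in; nothing more can be done
None
```

The crept-out relay (+y end of the row) is pressed fully home, its lever is shut with the hook over the relay's top edge, the arm is drawn back clear, and the job was handed in at about 16 s; no verdict was returned.

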